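# Find the ballasted figure and show its base over the inspection mirror

## Robot

A 6-joint arm with a two-finger parallel gripper is mounted at the origin on the work surface. World frame = base frame: x ahead of the robot, y to its left, z up, the work surface at z = 0. Lengths are in m, angles in rad, forces in N, time in s.
With the tool pointing down it reaches from about 0.225 to 0.875 m from the base axis. Payload 3.4 kg.
Tool frame: the origin (TCP) lies at the very end of the fingers, on their centre line; the grasp point (between the pads) lies manip.hold_point_z behind it (manip.hold_point_z is the distance from the TCP to the grasp point, in m); x points along the fingers, y is the direction in which the jaws open and shut, and the axes are right-handed (so a half turn about x gives the same grasp; the last joint's range is limited). The gripper opens to 85 mm and grips with 20 to 120 N. Pads are 22 mm wide; open, the fingers measure 114 mm over their backs; the gripper's body (76 mm by 85 mm) begins 54 mm behind the grasp point. The pads swing forward as they close: fully open they stand 13 mm farther back than shut.
Start: joints at [1.076, 0.276, 1.505, -0, 1.361, -0.121], TCP at [0.21, 0.535, 0.231] pointing down, gripper open.
Joint ranges: [-2.89, 2.89], [-0.75, 2.08], [0.22, 2.7], [-1.18, 4.32], [0.11, 2.71], [-2.7, 2.7]. Speed limits (rad/s): [2.57, 2.57, 3.14, 3.14, 3.14, 3.14].

## Interface

Orientations are given as a unit quaternion [w, x, y, z].
In Python, from rig import manip gives the robot as it stands.
- The arm moves only by the tool step_arm, never from a script. Its argument "targets" is a list of rows, each a list of 2 entries, a list of its own where there are three numbers: the shift along the tool's x, y, z in mm, then the turn about the tool's x in degrees. A call has 1 to 20 rows; each row is the pose to reach, as a shift and turn from the pose commanded when the call began, along the tool's axes at that moment; what a row does not reach only later rows make up. A row lasts 1/10 s, in which the tool goes at most 50 mm and 8.59 degrees, less where a joint would pass 70% of its speed; a pose out of reach is approached as far as the arm can. A call with a gripper value outside its range is refused whole. "grip" is the closure, from 0 (fully open) to 1 (shut), set as the call begins (left out, the last holds). The fingers move at their own pace and stop on an object; "grip_force" is the grip in N (left out, the last holds). Time passes only in rows, so rows that repeat a pose let the fingers close. It gives the time, the measured TCP pose, the force and the opening at its end, in the units of the state.
- manip.get_state(): the state, without advancing time (a new reading comes with each control period).
- manip.get_image(name): name is "scene" or "top"; returns a dict with "image" (384x512x3 uint8, red, green, blue), "fx", "fy", "cx", "cy" (pixels), "pose" (4x4, takes a point from camera to world coordinates). Camera axes: x right, y down, z forward; pixel columns grow to the right and rows downward; lengths in m; the calibration is good to about 2 mm. A picture is of the moment at which its call begins. There is no depth.
- manip.sign_off(): hands the job in, once; it reports no verdict.
Trained networks look in a picture, given as the dict that the camera call returned (one of the last four; its "shot" number tells which), for a name from the list of things; names that differ only in an ending like _2 or _b are one class to them, and where a whole thing is asked for, a point or a joint stands for the part that bears it (a point fixed in the world has none). Each returns a list of dicts, best first, with "confidence" (0 to 1); they miss things now and then, are a little off and sometimes report something else, mostly with a low value. They report only what shows in the picture. A call takes as long as a camera call.
- manip.search_frame(picture, thing): "xyz" ([x, y, z] in m, in world coordinates, good to about 4 mm: the middle of the surface that is visible of it).
- manip.regions_of(picture, thing): "region" (384x512 bool, what is visible of it).
The state is a dict: "clock": time; "qpos": joint angles; "qd": joint speeds; "effort": joint torques, N m; "position": TCP position; "ee_rot": TCP orientation; "contact_force": force on the tool from outside, world axes, zero at the start; "moment": the same for the moment, N m; "width": finger opening in m.
Only numpy, scipy, OpenCV 4.12 (cv2) and the standard library are available. Lean on these libraries where they do the work, as an engineer would, in place of code of your own. Each camera call takes 0.05 s, during which the arm holds its last target.

## Task

Lock the swing arm of the inspection mirror by dropping the red-knobbed pin fully home through the holes in the arm and its base, and let go of it. Then weigh the two blue figures by hand, one at a time: lift the one on the yellow pad straight up at least 8 cm for a second, then likewise the one on the green pad. Finish holding the heavier one upright and still, its base centred 5 to 12 cm above the mirror and touching nothing but the gripper, with the lighter one standing back where it stood at the start, nothing fallen over and the other things on the bench left alone.

Things in the scene. Friction and masses are not known exactly. Their poses are not given: they have to be found in the camera images.
- station: Mirror station, fixed: grey base block 60 (own x) x 130 x 30 mm high, from 45 mm on the +y to 85 mm on the -y side of the origin, which lies on the bench under the pivot. Pivot post 24 mm across, 48 mm high. A yellow swing arm over the block runs along the station's -y, its top 41 mm above the bench, and carries a round mirror at its end.
- mirror_arm (a joint): Angle of the swing arm about its vertical pivot, rad. 0 = the hole in the arm is over the hole in the base block; it starts at 0. Stiff: it takes about 8 N sideways at the hole to turn it, and it stays where it is left.
- lock_hole (a point): Mouth of the vertical lock hole, in the middle of the yellow arm's top face, 50 mm from the pivot, 41 mm above the bench. The hole is 12.5 mm wide and goes through the arm (10 mm thick) and on through the block right down to the bench. Axes as the station.
- mirror (a point): Centre of the face-up round mirror, black-rimmed, 104 mm across, at the end of the swing arm, 155 mm from the pivot; its face lies 41.5 mm above the bench.
- pin: Lock pin, upright: steel shank 10 mm across, 36 mm long, tapered foot, under a red round knob 20 mm across, 36 mm high; 45 g. Origin at the tip of the foot, z up to the knob. At the start it stands in the white pin block, its knob resting on the block and its tip 4 mm above the bench. Fully home, the knob rests on the yellow arm and the tip is 5 mm above the bench.
- pin_block: White foam block 70 x 70 x 40 mm high, fixed, with a vertical 12 mm hole through its middle in which the pin stands. Origin under its centre, on the bench.
- yellow_pad: White foam pad 110 x 110 x 20 mm high, fixed, with a round yellow mark 84 mm across on top. One figure, either of the two, stands upright near its middle. Origin under its centre, on the bench.
- green_pad: White foam pad like the other, with a round green mark. The other figure stands on it. Origin under its centre, on the bench.
- figure_a: One of two look-alike blue figures, 107 mm tall: black base 52 mm across, 20 high; torso 26 mm thick (own x) x 34 wide (own y), 43 to 83 mm above the underside; thin arms at its +y and -y sides (56 mm over both). Origin: centre of underside, z up, faces its -x. Pinch the torso along x, 66 mm up. One of the two is ballasted, about 280 to 380 g, the other 110 to 150 g: only lifting tells.
- figure_b: One of two look-alike blue figures, 107 mm tall: black base 52 mm across, 20 high; torso 26 mm thick (own x) x 34 wide (own y), 43 to 83 mm above the underside; thin arms at its +y and -y sides (56 mm over both). Origin: centre of underside, z up, faces its -x. Pinch the torso along x, 66 mm up. One of the two is ballasted, about 280 to 380 g, the other 110 to 150 g: only lifting tells.
- bottle: Bystander: white bottle, 52 mm across, 130 mm tall. Origin under its centre.
- jar: Bystander: amber paint jar with a black cap, 52 mm across, 50 mm tall. Origin under its centre.
- tape: Bystander: roll of amber tape lying flat, 84 mm across, 24 mm high. Origin under its centre.

How it is judged:
By the outcome, as a careful person would: the job done as asked, in the order asked, and still so for the second after the job is handed in, while the arm keeps its last pose, push and grip.
It also fails if it takes over 72 s, if anything falls off the work surface, if the arm or the gripper's body presses on something with over 40 N, if the wrist force passes 120 N, or if a joint passes its speed limit or range.

## Working session

There is one attempt and no reset: what is moved stays moved. The work goes in short steps, Python scripts to look and compute and a tool call to move; the robot and the scene stay as the last step left them, time stands still between calls to the robot, and variables do not carry over. Pictures are saved under pics/ and viewed, and the job is handed in when it is done.

Besides the shell and the picture viewer there is one more tool, called by a JSON object that holds its "name" and its "arguments". step_arm: Moves the arm, as the interface text tells. Its arguments: {"type":"object","properties":{"targets":{"type":"array"},"grip":{"type":"number"},"grip_force":{"type":"number"}},"required":["targets"]}

```bash
mkdir -p pics; ls
cat > h.py <<'E'
from rig import manip
import numpy as np, cv2
def snap(n,tag):
    p=manip.get_image(n); cv2.imwrite(f'pics/{tag}.png',p['image'][:,:,::-1]); return p
def px2w(p,u,v,z):
    T=np.array(p['pose']); d=T[:3,:3]@np.array([(u-p['cx'])/p['fx'],(v-p['cy'])/p['fy'],1]); o=T[:3,3]
    return o+d*(z-o[2])/d[2]
def w2px(p,x):
    T=np.array(p['pose']); c=T[:3,:3].T@(np.array(x)-T[:3,3]); return p['cx']+p['fx']*c[0]/c[2],p['cy']+p['fy']*c[1]/c[2]
E
python3 - <<'E'
from h import *
s=manip.get_state(); print(s, manip.hold_point_z)
for n in('top','scene'):
    p=snap(n,n+'0'); print(n,p['fx'],p['cx'],p['cy'],np.round(p['pose'],3).tolist())
    for t in ['station','mirror','lock_hole','pin','pin_block','yellow_pad','green_pad','figure_a','bottle','jar','tape']:
        print(t,[(round(r['confidence'],2),np.round(r['xyz'],3).tolist()) for r in manip.search_frame(p,t)][:4])
E
```

```text
pics
{'clock': 0.0, 'qpos': array([ 1.07600862e+00,  2.76593107e-01,  1.50612826e+00, -1.59804981e-05,
        1.36072151e+00, -1.21010454e-01]), 'qd': array([0.00098948, 0.00124312, 0.0007965 , 0.00016972, 0.00029631,
       0.00047884]), 'effort': array([ 6.55078584e-04, -4.16770434e+01, -2.45801014e+01, -1.24118496e-04,
        1.09179641e-02, -2.05339127e-06]), 'position': array([0.20971242, 0.53481854, 0.23044275]), 'ee_rot': array([ 0.69460094,  0.130756  ,  0.6949869 , -0.13200612]), 'contact_force': array([ 0.47354872, -0.24082545, -0.20289798]), 'moment': array([ 0.02684654,  0.03098933, -0.00336853]), 'width': 0.08521060525750263} 0.0187
top 357.2248547489814 254.34848977465765 186.35456474135594 [[0.021, -0.995, 0.1, 0.5], [-0.999, -0.024, -0.028, 0.019], [0.03, -0.099, -0.995, 0.9], [0.0, 0.0, 0.0, 1.0]]
station [(0.6, [0.595, 0.16, 0.042])]
mirror [(0.56, [0.592, 0.126, 0.038])]
lock_hole [(0.81, [0.596, 0.166, 0.039]), (0.25, [0.595, 0.126, 0.041])]
pin [(0.53, [0.425, 0.163, 0.072]), (0.53, [0.592, 0.125, 0.039])]
pin_block [(0.84, [0.43, 0.16, 0.036]), (0.74, [0.52, -
[... 359 characters left out ...]
0.617, -0.457, 0.993], [0.768, 0.502, -0.399, 0.356], [-0.016, -0.607, -0.795, 0.779], [0.0, 0.0, 0.0, 1.0]]
station [(0.62, [0.607, 0.192, 0.041])]
mirror [(0.76, [0.598, 0.136, 0.039])]
lock_hole [(0.55, [0.605, 0.19, 0.042])]
pin []
pin_block [(0.87, [0.44, 0.175, 0.039])]
yellow_pad [(0.89, [0.53, -0.278, 0.019])]
green_pad [(0.76, [0.544, -0.08, 0.019]), (0.48, [0.521, -0.282, 0.07])]
figure_a [(0.87, [0.52, -0.28, 0.069]), (0.83, [0.531, -0.099, 0.075]), (0.55, [0.434, 0.175, 0.07])]
bottle [(0.96, [0.793, 0.027, 0.088]), (0.27, [0.438, 0.367, 0.025])]
jar [(0.66, [0.696, -0.156, 0.046]), (0.46, [0.521, -0.282, 0.068]), (0.31, [0.602, 0.189, 0.04])]
tape [(0.75, [0.439, 0.363, 0.027])]
```

View pics/top0.png

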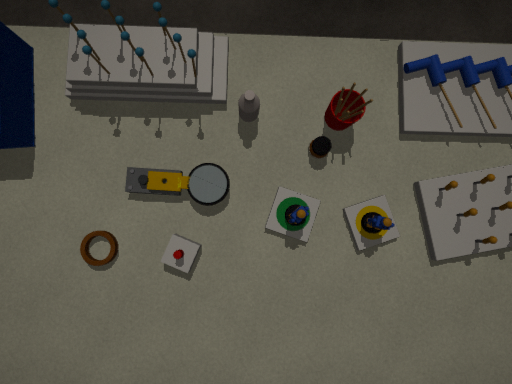

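View pics/scene0.png

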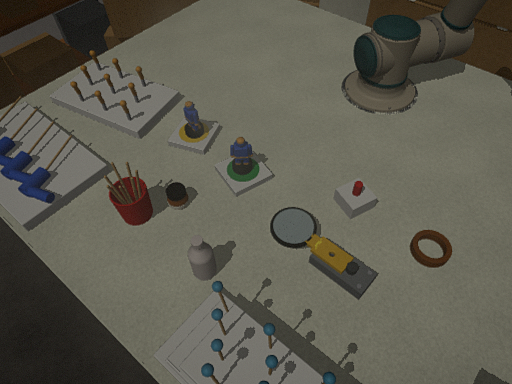

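The top view shows the station at about (165,182), with the hole near (164,181) and the mirror at (208,184). The red knob is at (179,254), the figures at (297,214) and (375,222). Next I zoom in for sub-pixel work.

Run:
```python
import cv2,numpy as np
t=cv2.imread('pics/top0.png');s=cv2.imread('pics/scene0.png')
def c(i,u,v,w,h,f): return cv2.resize(np.clip(i[v:v+h,u:u+w].astype(float)*1.8,0,255).astype('uint8'),None,fx=f,fy=f,interpolation=cv2.INTER_CUBIC)
a=c(t,120,155,120,120,4); b=c(s,265,170,120,130,4)
cv2.imwrite('pics/z1.png',a);cv2.imwrite('pics/z2.png',b)
cv2.imwrite('pics/z3.png',np.vstack([c(t,255,180,150,75,4),c(s,160,90,150,75,4)]) if 0 else c(t,260,180,145,75,5))
cv2.imwrite('pics/z4.png',c(s,160,90,125,105,5))
```

```text
(no output)
```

View pics/z1.png

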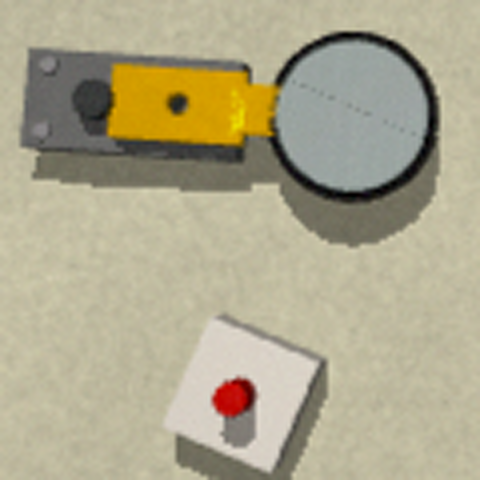

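View pics/z2.png

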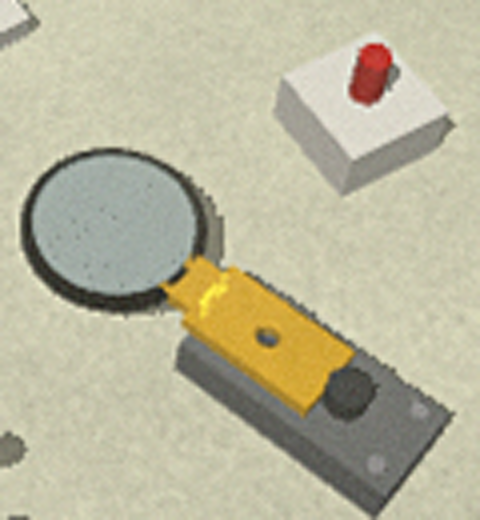

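View pics/z3.png

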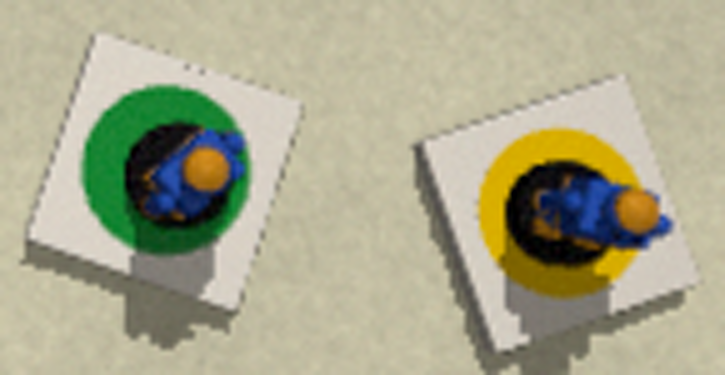

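View pics/z4.png

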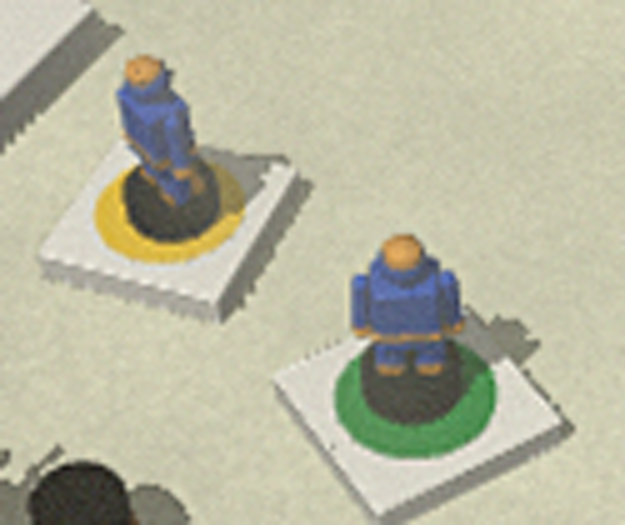

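```bash
cat > meas.py <<'E'
from h import *
from scipy.optimize import least_squares, minimize
ims={n:manip.get_image(n) for n in('top','scene')}
def proj(p,P):
    T=np.array(p['pose']); c=(np.asarray(P)-T[:3,3])@T[:3,:3]; return np.c_[p['cx']+p['fx']*c[:,0]/c[:,2],p['cy']+p['fy']*c[:,1]/c[:,2]]
def cyl(x,y,r,z0,z1):
    a=np.linspace(0,2*np.pi,64,endpoint=False); return np.vstack([np.c_[x+r*np.cos(a),y+r*np.sin(a),0*a+z] for z in(z0,z1)])
def hc(p,P):
    h=cv2.convexHull(proj(p,P).astype('float32')); m=cv2.moments(h); return np.array([m['m10'],m['m01']])/m['m00'],m['m00']
def big(m,near=None):
    n,l,st,c=cv2.connectedComponentsWithStats(m.astype('uint8')); 
    k=1+np.argmax(st[1:,4]); return c[k],st[k,4],l==k
def fit(obs,mk,x0):
    # obs: {name:centroid}; both, and each alone
    for use in (['top'],['scene'],['top','scene']):
        r=least_squares(lambda q:np.concatenate([hc(ims[n],mk(*q))[0]-obs[n] for n in use]),x0); print(use,np.round(r.x,4),np.round(r.fun,2))
    return r.x
E
cat > m1.py <<'E'
from meas import *
obs={};oh={};om={}
for n,p in ims.items():
    im=p['image'].astype(int); R,G,B=im[...,0],im[...,1],im[...,2]
    hsv=cv2.cvtColor(p['image'],cv2.COLOR_RGB2HSV)
    red=((hsv[...,0]<6)|(hsv[...,0]>174))&(hsv[...,1]>150)&(R>60)
    w=np.zeros(red.shape,bool); u,v=map(int,w2px(p,[.43,.165,.06])); w[v-25:v+25,u-25:u+25]=1
    c,a,_=big(red&w); obs[n]=c; print(n,'knob',c,a,'model area',hc(p,cyl(.43,.165,.01,.04,.076))[1])
    w=np.zeros(red.shape,bool); u,v=map(int,w2px(p,[.6,.18,.04])); w[v-30:v+30,u-35:u+35]=1
    ye=(hsv[...,0]>15)&(hsv[...,0]<32)&(hsv[...,1]>170)&(R>70)&w
    _,_,m=big(ye); cs,hi=cv2.findContours(m.astype('uint8'),cv2.RETR_CCOMP,cv2.CHAIN_APPROX_NONE)
    filled=np.zeros(m.shape,'uint8')
    o=max(cs,key=cv2.contourArea); cv2.drawContours(filled,[o],-1,1,-1)
    hole=(filled>0)&~m; 
    c,a,hm=big(hole)
    # weighted darkness centroid
    ys,xs=np.nonzero(cv2.dilate(hm.astype('uint8'),np.ones((3,3)))); wt=np.clip(np.median(R[m])-R[ys,xs],0,None)
    cw=np.array([(xs*wt).sum(),(ys*wt).sum()])/wt.sum()
    print('hole',c,a,cw,hc(p,cyl(.6,.18,.00625,.041,.0411))[1]); oh[n]=cw
    rg=manip.regions_of(p,'mirror_arm'); print([ (r['confidence'],r['region'].sum()) for r in rg][:3])
print('KNOB');fit(obs,lambda x,y:cyl(x,y,.01,.04,.076),[.43,.165])
print('HOLE');fit(oh,lambda x,y:cyl(x,y,.00625,.041,.0411),[.6,.18])
# mirror: fit ellipse to dark rim outer
for n,p in ims.items():
    g=cv2.cvtColor(p['image'],cv2.COLOR_RGB2GRAY); u,v=map(int,w2px(p,[.59,.07,.04])); 
    print(n,'mirror guess px',u,v)
E
python3 m1.py
```

```text
top knob [177.42622951 254.06557377] 61 model area 86.2826569917379
hole [164.04545455 180.54545455] 22 [163.93528505 180.46019517] 21.189645971055143
[(0.79, np.int64(2151))]
scene knob [357.40196078 187.76470588] 102 model area 133.0694889239967
hole [331.13636364 254.04545455] 22 [331.28110945 254.07121439] 23.572700585238636
[(0.81, np.int64(2450))]
KNOB
['top'] [0.4234 0.1695] [0. 0.]
['scene'] [0.425  0.1671] [-0. -0.]
['top', 'scene'] [0.4242 0.1682] [ 0.58 -0.35  0.58  0.04]
HOLE
['top'] [0.5954 0.2125] [0. 0.]
['scene'] [0.5994 0.2126] [ 0. -0.]
['top', 'scene'] [0.5975 0.2127] [-0.04 -0.89  0.56 -0.57]
top mirror guess px 223 184
scene mirror guess px 280 215
```

```bash
cat > m2.py <<'E'
from meas import *
ok={};ob={};om={};oo={}
def win(p,X,h):
    w=np.zeros((384,512),bool); u,v=map(int,w2px(p,X)); w[v-h:v+h,u-h:u+h]=1; return w
for n,p in ims.items():
    R,G,B=[p['image'][...,i].astype(int) for i in range(3)]; V=p['image'].max(2)
    red=(R>2.2*G)&(R>2.2*B)&(R>35)&win(p,[.425,.168,.06],22)
    c,a,_=big(red); ok[n]=c; print(n,'knob',c,a)
    g=cv2.cvtColor(p['image'],cv2.COLOR_RGB2GRAY).astype(int)
    w=win(p,[.595,.107,.04],40)
    # mirror+rim: bluish grey face
    face=(B>=R-2)&(g>60)&w
    c,a,m=big(face&True); h=cv2.convexHull(np.argwhere(m)[:,::-1].astype('float32')); e=cv2.fitEllipse(h); mm=cv2.moments(h)
    om[n]=np.array([mm['m10'],mm['m01']])/mm['m00']; print('mirror',om[n],a,e)
    # block top: white
    S=p['image'].max(2).astype(int)-p['image'].min(2)
    print('bg',p['image'][int(w2px(p,[.5,.1,0])[1]),int(w2px(p,[.5,.1,0])[0])], 'blk',p['image'][int(w2px(p,[.44,.185,.04])[1]),int(w2px(p,[.44,.185,.04])[0])])
print('KNOB');fit(ok,lambda x,y:cyl(x,y,.01,.04,.076),[.43,.165])
print('MIR');fit(om,lambda x,y:cyl(x,y,.05,.0413,.0415),[.59,.1])
for t in('yellow','green'):
    o={}
    for n,p in ims.items():
        X={'yellow':[.505,-.285,.02],'green':[.525,-.1,.02]}[t]
        R,G,B=[p['image'][...,i].astype(int) for i in range(3)]; w=win(p,X,35)
        m=((R>1.5*B)&(G>1.3*B)&(R>50) if t=='yellow' else (G>1.4*R)&(G>1.2*B))&w
        c,a,mm=big(m); h=cv2.convexHull(np.argwhere(mm)[:,::-1].astype('float32')); q=cv2.moments(h); o[n]=np.array([q['m10'],q['m01']])/q['m00']; print(n,t,o[n],q['m00'],hc(p,cyl(X[0],X[1],.042,.02,.0201))[1])
    fit(o,lambda x,y:cyl(x,y,.042,.02,.0201),X[:2])
E
python3 m2.py
```

```text
top knob [177.85294118 253.98529412] 68
mirror [207.58651755 183.54209382] 1101 ((207.5978240966797, 183.53396606445312), (37.012088775634766, 37.295013427734375), 72.21720123291016)
bg [105 102  88] blk [121 116 110]
scene knob [357.3877551  187.67346939] 98
mirror [293.03548043 225.76214405] 1126 ((293.0431213378906, 225.69741821289062), (34.66685485839844, 40.80353927612305), 95.88445281982422)
bg [111 110  94] blk [123 120 113]
KNOB
['top'] [0.4236 0.1685] [0. 0.]
['scene'] [0.4248 0.1669] [ 0. -0.]
['top', 'scene'] [0.4241 0.1675] [ 0.46 -0.22  0.36 -0.05]
MIR
['top'] [0.5907 0.1077] [-0. -0.]
['scene'] [0.5928 0.1067] [-0. -0.]
['top', 'scene'] [0.5916 0.1071] [ 0.25 -0.37  0.46 -0.26]
top yellow [372.33150082 222.1156313 ] 909.5 899.4934722811449
scene yellow [193.34167573 131.96771853] 459.5 504.08992757677333
['top'] [ 0.5069 -0.2998] [0. 0.]
['scene'] [ 0.5105 -0.299 ] [-0. -0.]
['top', 'scene'] [ 0.5082 -0.2999] [ 0.04 -0.55  0.36 -0.59]
top green [292.64178241 213.57118056] 864.0 909.0891988566145
scene green [242.64217687 170.35238095] 490.0 640.1532744576689
['top'] [ 0.5236 -0.1015] [-0.  0.]
['scene'] [ 0.5293 -0.0998] [-0. -0.]
['top', 'scene'] [ 0.5257 -0.1015] [-0.02 -0.86  0.43 -1.15]
```

```bash
cat >> h.py <<'E'
from scipy.spatial.transform import Rotation as Rn
def go(xyz=None,yaw=None,s=None):
    """print tool shift mm and turn deg for TCP target, jaw line direction yaw (rad, world)"""
    s=s or manip.get_state(); q=s['ee_rot']; R=Rn.from_quat(np.r_[q[1:],q[0]]).as_matrix()
    d=np.zeros(3) if xyz is None else R.T@(np.array(xyz)-s['position'])*1e3
    j=np.arctan2(R[1,1],R[0,1]); t=0
    if yaw is not None:
        t=(yaw-j+np.pi/2)%np.pi-np.pi/2   # world z turn
        t=-t if R[2,0]<0 else t
    print('shift',np.round(d,1),'turn deg',round(np.degrees(t),1),'jaw yaw',round(np.degrees(j),1),'alt turn',round(np.degrees(t)-180*np.sign(t),1),'q6',round(s['qpos'][5],2),'tcp',np.round(s['position'],4),'xaxis',np.round(R[:,0],3))
E
cat > m3.py <<'E'
from meas import *
def box(x,y,yaw,hx,hy,z0,z1,cy=0):
    c,s=np.cos(yaw),np.sin(yaw); return np.array([[x+c*a-s*(b+cy),y+s*a+c*(b+cy),z] for a in(-hx,hx) for b in(-hy,hy) for z in(z0,z1)])
def parts(x,y,yaw):
    z=.02
    return [cyl(x,y,.026,z,z+.02)],[box(x,y,yaw,.013,.017,z+.043,z+.083),box(x,y,yaw,.006,.028,z+.045,z+.08),box(x,y,yaw,.009,.015,z+.02,z+.043)],[cyl(x,y,.010,z+.083,z+.107)]
def ren(p,ps,sc=8):
    im=np.zeros((384*sc//4,512*sc//4),'uint8')
    return im
def mask(p,ps,org,sz,k):
    im=np.zeros((sz*k,sz*k),'uint8')
    for P in ps:
        q=(proj(p,P)-org+.5)*k-.5; cv2.fillConvexPoly(im,cv2.convexHull(np.round(q).astype('int32')),255)
    return cv2.resize(im,(sz,sz),interpolation=cv2.INTER_AREA)/255.
res={}
for t,X in(('yellow',[.508,-.300]),('green',[.526,-.1005])):
    obs=[]
    for n,p in ims.items():
        u,v=w2px(p,[X[0],X[1],.07]); org=np.array([int(u)-30,int(v)-30])
        sub=p['image'][org[1]:org[1]+60,org[0]:org[0]+60].astype(int); R,G,B=sub[...,0],sub[...,1],sub[...,2]
        blue=(B>1.5*R)&(B>30)&(B>1.3*G)
        reg=[r['region'][org[1]:org[1]+60,org[0]:org[0]+60] for r in manip.regions_of(p,'figure_a')]
        reg=max(reg,key=lambda r:r[15:45,15:45].sum()); print(t,n,'reg',reg.sum(),'blue',blue.sum())
        obs.append((p,org,blue,reg))
    def cost(q,dx=0,dy=0):
        c=0
        for i,(p,org,bl,reg) in enumerate(obs):
            o=q[3+2*i:5+2*i] if len(q)>3 else np.zeros(2)
            b,tt,h=parts(q[0]+o[0],q[1]+o[1],q[2]) if len(q)>3 else parts(*q[:3])
            mb=mask(p,tt,org,60,6); ma=mask(p,b+tt+h,org,60,6)
            c+=np.abs(ma-reg).sum()+np.abs(mb*(1-mask(p,h,org,60,6))-bl).sum()
        return c
    best=None
    for y in np.radians(np.arange(0,180,15)):
        c=cost([X[0],X[1],y]); 
        if best is None or c<best[0]: best=(c,y)
    bests=[]
    for y in best[1]+np.radians([-20,0,20]):
        r=minimize(cost,[X[0],X[1],y],method='Nelder-Mead',options=dict(initial_simplex=[[X[0],X[1],y],[X[0]+.005,X[1],y],[X[0],X[1]+.005,y],[X[0],X[1],y+.3]],xatol=1e-4,fatol=.1)); bests.append((r.fun,r.x))
    f,x=min(bests,key=lambda b:b[0]); print(t,f,np.round(x,4),'yaw deg',np.degrees(x[2]),[round(b[0]) for b in bests],[round(np.degrees(b[1][2])) for b in bests])
    for k in range(2): # per camera
        full=obs; o2=[obs[k]]; 
        obs=o2; r=minimize(cost,x,method='Nelder-Mead',options=dict(initial_simplex=[x,x+[.003,0,0],x+[0,.003,0],x+[0,0,.15]])); print(k,np.round(r.x,4),np.degrees(r.x[2]),r.fun); obs=full
    tiles=[]
    for p,org,bl,reg in obs:
        b,tt,h=parts(*x); sub=np.clip(p['image'][org[1]:org[1]+60,org[0]:org[0]+60].astype(float)*1.8,0,255).astype('uint8')[:,:,::-1]; big6=cv2.resize(sub,None,fx=6,fy=6,interpolation=cv2.INTER_NEAREST)
        for P,c in [(P,(0,255,0)) for P in b]+[(P,(255,255,0)) for P in tt]+[(P,(0,0,255)) for P in h]:
            q=((proj(p,P)-org+.5)*6-.5); cv2.polylines(big6,[cv2.convexHull(np.round(q).astype('int32'))],True,c,1)
        tiles.append(big6)
    cv2.imwrite(f'pics/fit_{t}.png',np.hstack(tiles))
E
python3 m3.py; python3 -c "
from h import *
go([.424,.1675,.14],0)"
```

```text
yellow top reg 521 blue 167
yellow scene reg 509 blue 75
yellow 440.7501114955786 [ 0.5074 -0.2978  2.8215] yaw deg 161.65992473448088 [443, 442, 441] [162, 161, 162]
0 [ 0.5065 -0.2963  3.0174] 172.8822319165703 146.31644752018454
1 [ 0.508  -0.2986  2.6202] 150.1247407044126 236.83597078046904
green top reg 401 blue 143
green scene reg 668 blue 157
green 492.59910803537105 [ 0.5217 -0.1077  0.7319] yaw deg 41.93561685969429 [499, 494, 493] [38, 41, 42]
0 [ 0.5206 -0.1066  0.6835] 39.16042876187059 118.8868435217224
1 [ 0.5223 -0.1079  0.7611] 43.60779974678281 354.2327873894656
shift [  91.3 -264.3  333.5] turn deg 68.6 jaw yaw 68.6 alt turn -111.4 q6 -0.12 tcp [0.21   0.5353 0.2313] xaxis [ 0.  0. -1.]
```

View pics/fit_yellow.png

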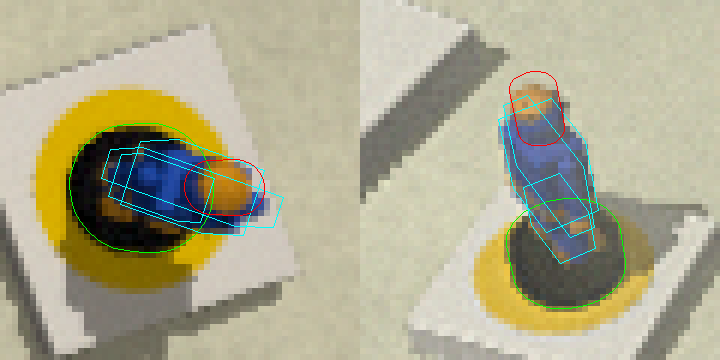

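View pics/fit_green.png

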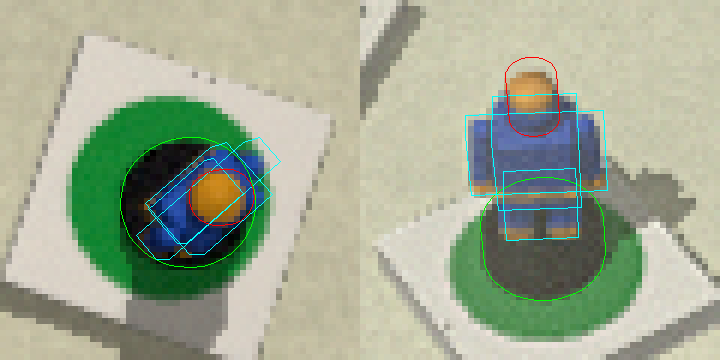

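The fits agree with the pictures: green figure at (0.522,-0.108) with own x at about 42°, yellow figure at (0.507,-0.298) at about 162°. Now I move above the pin.

{"name": "step_arm", "arguments": {"targets": [[[3,-8,10],2.1],[[10,-24,30],6.4],[[19,-45,57],12],[[28,-66,83],18],[[38,-90,113],24.5],[[48,-114,143],31],[[58,-137,173],37],[[68,-161,203],43.5],[[78,-185,233],50],[[87,-206,260],56],[[96,-227,287],61.5],[[102,-243,307],66],[[108,-256,323],69.5],[[111,-264,333.5],71.6],[[111,-264,333.5],71.6],[[111,-264,333.5],71.6]], "grip": 0, "grip_force": 40}}

```text
clock: 3.4
position: [0.4237, 0.1679, 0.1204]
ee_rot: [0.486, 0.513, 0.487, -0.513]
contact_force: [-0.7, -0.3, 0.1]
width: 0.0853
```

Run:
```python
from h import *
s=manip.get_state(); print(s['clock'],s['contact_force'],s['qpos'])
go([.424,.1675,.05],np.radians(-3))
for n in('top','scene'): snap(n,n+'1')
t=cv2.imread('pics/top1.png');s=cv2.imread('pics/scene1.png')
def c(i,u,v,w,h,f): return cv2.resize(np.clip(i[v:v+h,u:u+w].astype(float)*1.8,0,255).astype('uint8'),None,fx=f,fy=f,interpolation=cv2.INTER_CUBIC)
cv2.imwrite('pics/z5.png',np.hstack([c(t,130,190,100,130,4),c(s,300,110,100,130,4)]))
```

```text
3.4 [-0.67073063 -0.27357793  0.08727297] [2.23868118e-01 1.94245997e-01 1.92090261e+00 7.03964770e-04
 1.02665540e+00 2.76536781e-01]
shift [70.4  0.3  0.4] turn deg -0.0 jaw yaw -3.0 alt turn 180.0 q6 0.28 tcp [0.4237 0.1679 0.1204] xaxis [-0.     0.001 -1.   ]
```

View pics/z5.png

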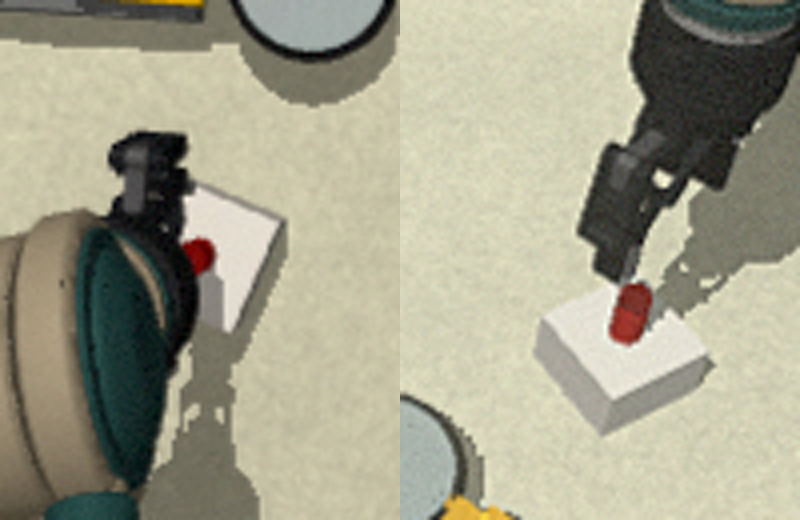

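The gripper is aligned over the red knob (left view (200,257), right view (630,312)). I descend and close.

{"name": "step_arm", "arguments": {"targets": [[[8,0,0],0],[[20,0,0],0],[[35,0,0],0],[[50,0,0],0],[[62,0,0],0],[[69,0,0],0],[[70,0,0],0],[[70,0,0],0]]}}

```text
clock: 4.3
position: [0.424, 0.1681, 0.0503]
ee_rot: [0.487, 0.513, 0.487, -0.513]
contact_force: [0.9, -0.6, 0.7]
width: 0.0854
```

{"name": "step_arm", "arguments": {"targets": [[[0,0,0],0],[[0,0,0],0],[[0,0,0],0],[[0,0,0],0],[[0,0,0],0],[[0,0,0],0],[[0,0,0],0],[[0,0,0],0],[[0,0,0],0],[[0,0,0],0]], "grip": 1, "grip_force": 40}}

```text
clock: 5.3
position: [0.4246, 0.1679, 0.0506]
ee_rot: [0.487, 0.513, 0.486, -0.513]
contact_force: [0.5, -0.8, 4.6]
width: 0.0187
```

{"name": "step_arm", "arguments": {"targets": [[[-2,0,0],0],[[-7,0,0],0],[[-15,0,0],0],[[-26,0,0],0],[[-38,0,0],0],[[-50,0,0],0],[[-60,0,0],0],[[-67,0,0],0],[[-70,0,0],0],[[-70,0,0],0]]}}

```text
clock: 6.3
position: [0.4239, 0.1678, 0.1206]
ee_rot: [0.487, 0.513, 0.487, -0.513]
contact_force: [-0.7, -0.1, -0.4]
width: 0.0186
```

Run:
```python
from h import *
s=manip.get_state(); print(s['clock'],s['contact_force'],s['width'])
go([.5975,.2127,.12],np.radians(-3))
for n in('top','scene'): snap(n,n+'2')
t=cv2.imread('pics/top2.png');s=cv2.imread('pics/scene2.png')
def c(i,u,v,w,h,f): return cv2.resize(np.clip(i[v:v+h,u:u+w].astype(float)*1.8,0,255).astype('uint8'),None,fx=f,fy=f,interpolation=cv2.INTER_CUBIC)
cv2.imwrite('pics/z6.png',np.hstack([c(t,150,210,65,86,6),c(s,320,124,65,86,6)]))
```

```text
6.3 [-0.70745388 -0.0828828  -0.42078376] 0.018568066225434558
shift [  0.7 171.  -54. ] turn deg -0.0 jaw yaw -3.0 alt turn 180.0 q6 0.28 tcp [0.4239 0.1678 0.1206] xaxis [ 0.  0. -1.]
```

View pics/z6.png

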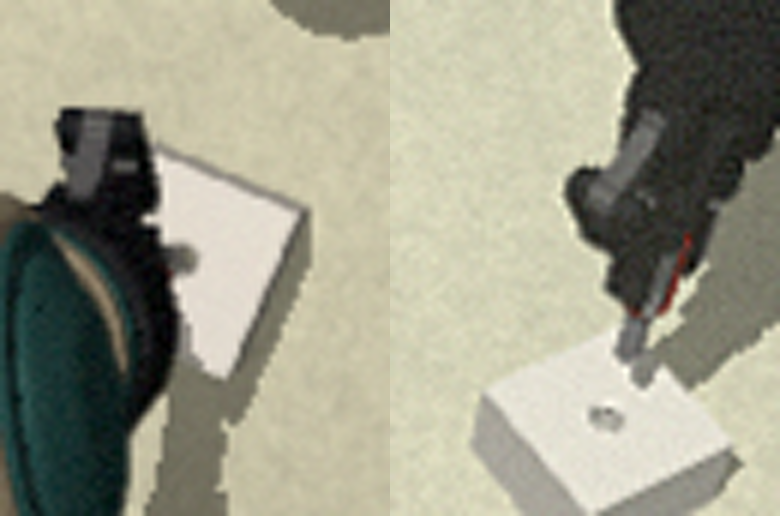

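Run:
```python
from h import *
p=manip.get_image('scene')
for z in(.06,.0743,.09,.11): print(z,np.round(w2px(p,[.4239,.1678,z]),1))
g=cv2.cvtColor(p['image'],cv2.COLOR_RGB2GRAY).astype(int)
print(g[186:202,346:366])
s=g[189:199,348:364]; w=np.clip(108-s,0,None); w[w<10]=0
yy,xx=np.mgrid[189:199,348:364]; u,v=(xx*w).sum()/w.sum(),(yy*w).sum()/w.sum(); print(u,v,px2w(p,u,v,.04), px2w(p,331.2,254.06,.041))
print(g[180:192,354:370])
```

```text
0.06 [358.  187.2]
0.0743 [359.2 183.4]
0.09 [360.5 179.1]
0.11 [362.2 173.4]
[[126 123 124 125 126 124 126 126 126 128 125 124 129 128  80  70  71  67
  125 134]
 [125 126 125 124 126 122 126 125 123 126 124 125 125 131  96  69  67  85
  122 129]
 [126 126 126 124 124 125 126 125 126 126 122 126 127 126 132  95  86 124
  128 125]
 [126 126 124 124 126 125 124 125 124 124 125 125 128 126 128 130 129 127
  125 125]
 [124 124 124 127 124 126 125 125 128 129 134 127 127 124 126 124 124 126
  125 126]
 [124 126 126 126 126 125 129 119 116 129 131 130 128 124 126 125 127 124
  124 123]
 [126 123 127 127 126 125 126  98  76  87  70 107 123 128 124 124 123 125
  126 125]
 [124 124 122 123 124 129 130  89  82  96 100  93  94 120 125 124 124 126
  122 125]
 [125 126 124 125 126 123 125 110  93  96  99  90  93 118 125 125 125 126
  123 124]
 [127 123 124 126 122 127 124 127 112 112 107  94 108 126 124 123 121 125
  125 123]
 [123 127 125 126 127 126 128 125 126 127 127 119 126 128 127 125 125 126
  125 124]
 [123 125 126 124 123 124 124 126 126 128 124 127 125 126 125 124 125 122
  126 125]
 [
[... 551 characters left out ...]
 111  69  63  69  70  69  68]
 [124 125 132  81  58  65  56  49  72  72  68  67  67  70  70  69]
 [123 125 129 107  67  59  67  67  77  76  68  67  65  69  70  72]
 [125 127 128 132 103  87  88  78  74  74  74  83  71  68  66  70]
 [125 124 126 125 128 138  89  73  73  70  88 119  89  70  66  68]
 [126 128 125 124 129 128  80  70  71  67 125 134 126  83  67  67]
 [123 126 124 125 125 131  96  69  67  85 122 129 130 110  81  64]
 [126 126 122 126 127 126 132  95  86 124 128 125 126 129 111  77]
 [124 124 125 125 128 126 128 130 129 127 125 125 125 125 129 110]
 [128 129 134 127 127 124 126 124 124 126 125 126 126 123 125 127]
 [116 129 131 130 128 124 126 125 127 124 124 123 125 127 125 124]]
```

Run:
```python
from h import *
s=cv2.imread('pics/scene2.png'); i=np.clip(s[150:195,335:385].astype(float)*1.9,0,255).astype('uint8')
cv2.imwrite('pics/z7.png',cv2.resize(i,None,fx=13,fy=13,interpolation=cv2.INTER_NEAREST))
print(manip.get_state()['clock'])
```

```text
6.45
```

View pics/z7.png

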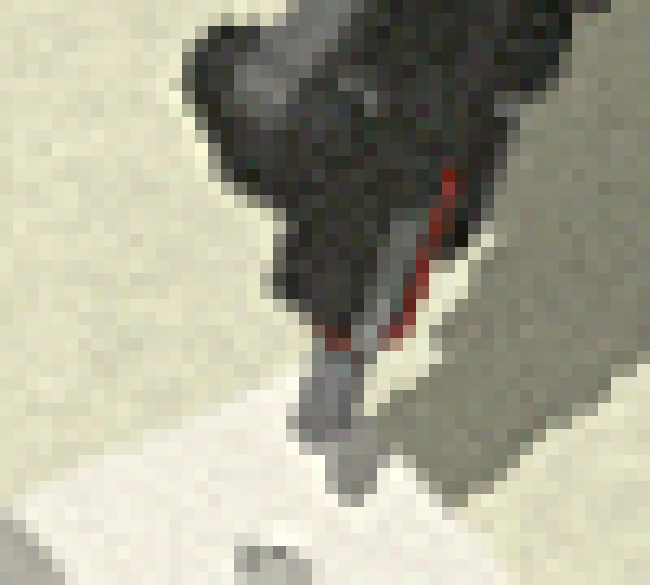

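The grey bar at (325,390) in the zoom is the shank, with its tip at full-image (359,183.5), where the model puts it. The lower grey patch is its shadow. So the pin is upright in the jaws. Now I move over the lock hole.

{"name": "step_arm", "arguments": {"targets": [[[0,5,-2],0],[[0,16,-5],0],[[0,34,-11],0],[[0,56,-18],0],[[0,80,-25],0],[[0,104,-33],0],[[0,126,-40],0],[[0,145,-46],0],[[4,159,-50],0],[[10,167,-53],0],[[16,170.5,-54],0],[[20,170.5,-54],0],[[20,170.5,-54],0],[[20,170.5,-54],0]]}}

```text
clock: 7.85
position: [0.5963, 0.2126, 0.1003]
ee_rot: [-0.487, -0.513, -0.487, 0.513]
contact_force: [-0.3, 0.5, -0.3]
width: 0.0184
```

```bash
cat > lk.py <<'E'
from h import *
import sys
k=sys.argv[1]
s=manip.get_state(); print(s['clock'],s['contact_force'],s['width'])
go([.597,.2127,.10],np.radians(-3))
p=snap('scene','s'+k); 
x,y,z=s['position']
for dz in(-.0463,-.0363): print('tip/.. px',np.round(w2px(p,[x,y,z+dz]),1))
i=np.clip(p['image'][225:275,305:365,::-1].astype(float)*1.9,0,255).astype('uint8')
a=cv2.resize(i,None,fx=11,fy=11,interpolation=cv2.INTER_NEAREST)
cv2.imwrite(f'pics/zs{k}.png',a)
E
python3 lk.py 3
```

```text
7.85 [-0.33557096  0.5128789  -0.30734491] 0.018437855596620447
shift [ 0.3  0.7 -0.1] turn deg -0.0 jaw yaw -3.0 alt turn 180.0 q6 0.29 tcp [0.5963 0.2126 0.1003] xaxis [-0.001 -0.    -1.   ]
tip/.. px [332.9 250.1]
tip/.. px [333.6 247.8]
```

View pics/zs3.png

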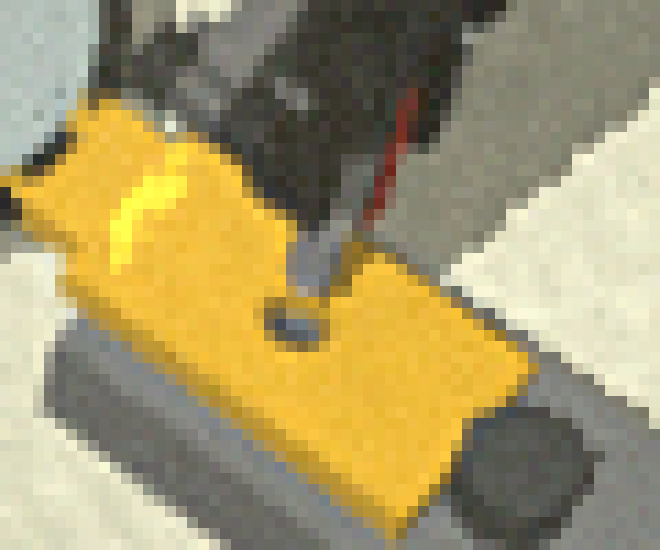

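The shank tip is at (332.8,251.5) bottom edge, matching the prediction (332.9,250.1) plus the foot radius. The hole is at (331.3,254), which puts it at about x=0.599. I shift by +2.5 mm and lower to just above it.

{"name": "step_arm", "arguments": {"targets": [[[0,1,0],0],[[0,2.4,0],0],[[3,2.5,0],0],[[6,2.5,0],0],[[9,2.5,0],0],[[9,2.5,0],0]]}}

```text
clock: 8.5
position: [0.5991, 0.2125, 0.0906]
ee_rot: [-0.486, -0.513, -0.487, 0.513]
contact_force: [0.6, 0.7, -0.5]
width: 0.0188
```

```bash
python3 lk.py 4
```

```text
8.5 [ 0.56398449  0.67113875 -0.50866006] 0.01878205113123514
shift [-9.4 -2.2 -0.1] turn deg -0.0 jaw yaw -3.0 alt turn 180.0 q6 0.28 tcp [0.5991 0.2125 0.0906] xaxis [-0.001 -0.    -1.   ]
tip/.. px [331.5 253.2]
tip/.. px [332.1 250.9]
```

View pics/zs4.png

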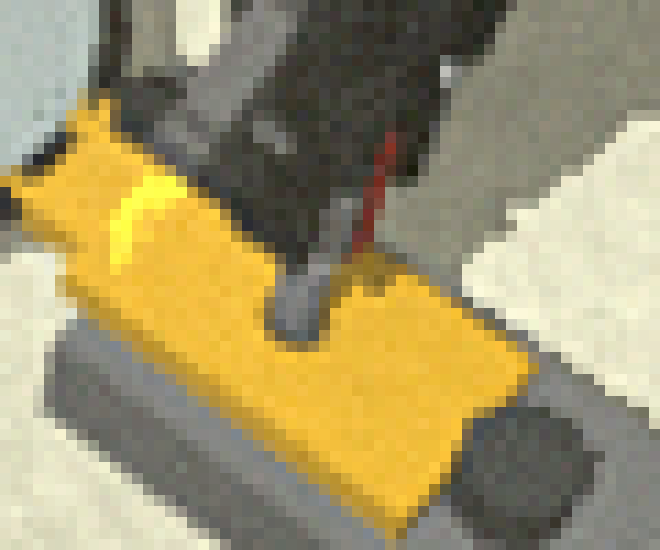

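The tip sits over the hole. I lower slowly and watch the force.

{"name": "step_arm", "arguments": {"targets": [[[1,0,0],0],[[2,0,0],0],[[3,0,0],0],[[4,0,0],0],[[5,0,0],0],[[6,0,0],0],[[7,0,0],0],[[7,0,0],0]]}}

```text
clock: 9.35
position: [0.599, 0.2126, 0.0842]
ee_rot: [-0.486, -0.513, -0.487, 0.513]
contact_force: [-1.3, 0.5, 1.4]
width: 0.0184
```

{"name": "step_arm", "arguments": {"targets": [[[1,0,0],0],[[2,0,0],0],[[3,0,0],0],[[4,0,0],0],[[5,0,0],0],[[6,0,0],0],[[6,0,0],0]]}}

```text
clock: 10.05
position: [0.5985, 0.2125, 0.0777]
ee_rot: [-0.486, -0.512, -0.487, 0.514]
contact_force: [-6.0, 0.4, 0.9]
width: 0.0185
```

The hole wall pushes the tool toward -x. I back off in that direction before continuing.

{"name": "step_arm", "arguments": {"targets": [[[0,-0.5,0],0],[[0,-1,0],0],[[0,-1,0],0],[[0,-1,0],0]]}}

```text
clock: 10.45
position: [0.5984, 0.2125, 0.0779]
ee_rot: [-0.487, -0.513, -0.487, 0.513]
contact_force: [-3.6, 0.1, -2.4]
width: 0.0187
```

{"name": "step_arm", "arguments": {"targets": [[[0,-0.5,0],0],[[0,-1.0,0],0],[[0,-1.3,0],0],[[0,-1.3,0],0]]}}

```text
clock: 10.85
position: [0.5981, 0.2128, 0.0786]
ee_rot: [0.487, 0.513, 0.486, -0.512]
contact_force: [-2.8, -0.2, -1.8]
width: 0.0185
```

{"name": "step_arm", "arguments": {"targets": [[[0,0,0],0],[[0,0,0],0],[[0,0,0],0]]}}

```text
clock: 11.15
position: [0.598, 0.2128, 0.0786]
ee_rot: [0.487, 0.513, 0.486, -0.513]
contact_force: [-0.8, -0.9, -1.1]
width: 0.0188
```

```bash
python3 lk.py 5; python3 -c "
from h import *
print(manip.get_state()['contact_force'],manip.get_state()['moment'],manip.get_state()['position'])"
```

```text
11.15 [-0.77447598 -0.93435523 -1.10366856] 0.018754605738365446
shift [-21.4  -1.    0.1] turn deg -0.0 jaw yaw -3.0 alt turn 180.0 q6 0.29 tcp [0.598  0.2128 0.0786] xaxis [ 0.002  0.    -1.   ]
tip/.. px [331.2 255.6]
tip/.. px [331.8 253.4]
[-1.00233528 -0.80067378 -0.65737271] [-0.03443569  0.22499089 -0.05966073] [0.59801591 0.21278206 0.07862163]
```

View pics/zs5.png

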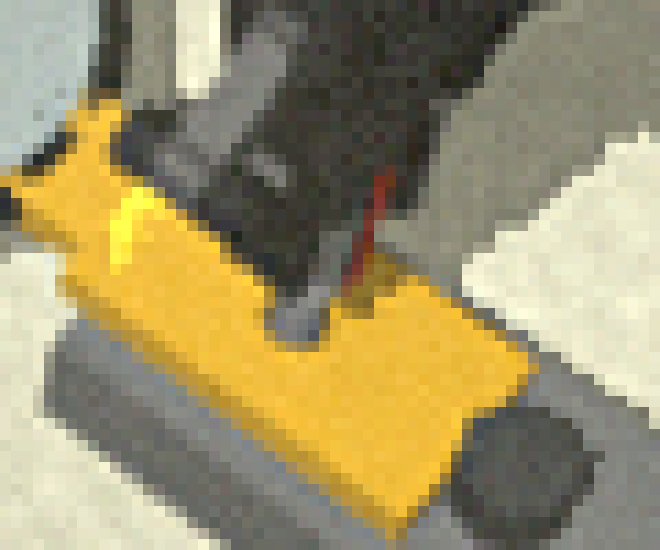

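The pin is in the hole, the arm has not turned and the forces are low. I continue down.

{"name": "step_arm", "arguments": {"targets": [[[1.5,0,0],0],[[3,0,0],0],[[4.5,0,0],0],[[6,0,0],0],[[6,0,0],0]]}}

```text
clock: 11.7
position: [0.5977, 0.2128, 0.0721]
ee_rot: [0.487, 0.513, 0.487, -0.513]
contact_force: [-1.0, -0.7, -0.3]
width: 0.0187
```

{"name": "step_arm", "arguments": {"targets": [[[2,0,0],0],[[4,0,0],0],[[6,0,0],0],[[8,0,0],0],[[10,0,0],0],[[11,0,0],0],[[11,0,0],0]]}}

```text
clock: 12.4
position: [0.5972, 0.2127, 0.0611]
ee_rot: [-0.487, -0.513, -0.487, 0.513]
contact_force: [0.3, -0.6, -0.8]
width: 0.0185
```

{"name": "step_arm", "arguments": {"targets": [[[2,0,0],0],[[4,0,0],0],[[6,0,0],0],[[7.5,0,0],0],[[9,0,0],0],[[9,0,0],0]]}}

```text
clock: 13.0
position: [0.5972, 0.2127, 0.0521]
ee_rot: [-0.487, -0.513, -0.487, 0.513]
contact_force: [-0.3, 0.6, -0.7]
width: 0.0188
```

{"name": "step_arm", "arguments": {"targets": [[[0.6,0,0],0],[[1.2,0,0],0],[[1.2,0,0],0]]}}

```text
clock: 13.3
position: [0.5975, 0.2128, 0.0517]
ee_rot: [0.487, 0.513, 0.487, -0.513]
contact_force: [-0.3, -1.9, 3.9]
width: 0.0184
```

Contact at the seating height. I release.

{"name": "step_arm", "arguments": {"targets": [[[0,0,0],0],[[0,0,0],0],[[0,0,0],0],[[0,0,0],0],[[0,0,0],0],[[0,0,0],0],[[-5,0,0],0],[[-20,0,0],0],[[-40,0,0],0],[[-65,0,0],0],[[-90,0,0],0],[[-110,0,0],0],[[-120,0,0],0]], "grip": 0}}

```text
clock: 14.6
position: [0.5984, 0.213, 0.1738]
ee_rot: [0.487, 0.514, 0.486, -0.512]
contact_force: [0.0, 1.0, -0.0]
width: 0.0852
```

```bash
python3 lk.py 6
python3 - <<'E'
from h import *
for z in (.041,.077): 
  p=manip.get_image('scene') if z==.041 else p; print(np.round(w2px(p,[.5978,.2127,z]),1))
go([.5075,-.298,.20],np.radians(162))
E
```

```text
14.6 [ 0.00269926  1.01415076 -0.02443926] 0.08519192031227464
shift [73.8 -1.7  0.4] turn deg -0.0 jaw yaw -3.0 alt turn 180.0 q6 0.29 tcp [0.5984 0.213  0.1738] xaxis [ 0.004  0.001 -1.   ]
tip/.. px [337.6 232.5]
tip/.. px [338.4 229.8]
[331.8 253.6]
[334.1 245.1]
shift [-27.8 -63.7 515. ] turn deg 15.0 jaw yaw -3.0 alt turn -165.0 q6 0.29 tcp [0.5983 0.213  0.1729] xaxis [ 0.004  0.001 -1.   ]
```

View pics/zs6.png

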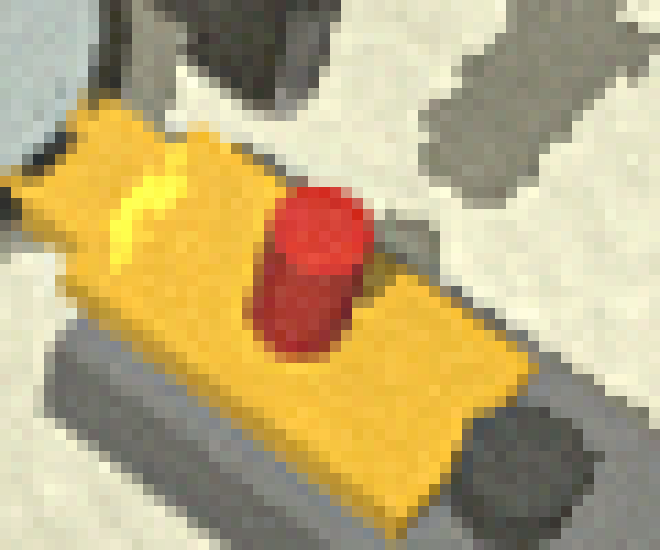

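The pin is fully home: the knob top centre is at (333.9,245.4) against (334.1,245.1) predicted, and the arm has not turned. Before gripping the yellow figure, I check its yaw more closely.

Run:
```python
from h import *
t=cv2.imread('pics/top0.png');s=cv2.imread('pics/scene0.png')
def c(i,u,v,w,h,f): return cv2.resize(np.clip(i[v:v+h,u:u+w].astype(float)*2.2,0,255).astype('uint8'),None,fx=f,fy=f,interpolation=cv2.INTER_CUBIC)
cv2.imwrite('pics/zy.png',np.hstack([c(t,355,203,42,42,9),c(s,173,95,42,42,9)]))
```

```text
(no output)
```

View pics/zy.png

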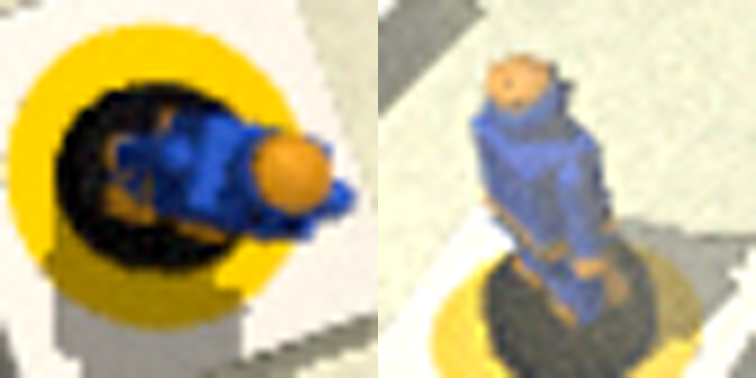

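Shape and foot/hand positions support about 162° for the yellow figure: seen nearly edge-on from the scene camera. I move above it.

{"name": "step_arm", "arguments": {"targets": [[[-6,-1,8],0.3],[[-15,-3,26],0.8],[[-22,-6,52],1.5],[[-26,-11,85],2.5],[[-28,-15,122],3.6],[[-28,-20,160],4.7],[[-28,-25,200],5.8],[[-28,-30,240],7],[[-28,-35,280],8.2],[[-28,-40,320],9.3],[[-28,-44,358],10.4],[[-28,-49,395],11.5],[[-28,-53,430],12.5],[[-28,-57,462],13.5],[[-28,-60,488],14.3],[[-28,-63,506],14.8],[[-28,-63.7,515],15],[[-28,-63.7,515],15]]}}

```text
clock: 16.5
position: [0.506, -0.2991, 0.1988]
ee_rot: [-0.415, -0.572, -0.415, 0.572]
contact_force: [-0.2, -0.0, 0.7]
width: 0.0857
```

Run:
```python
from h import *
print(manip.get_state()['clock'],manip.get_state()['contact_force'])
go([.5075,-.298,.0675],np.radians(162))
p=snap('scene','s7'); t=snap('top','t7')
f=lambda i,u,v:cv2.resize(np.clip(i['image'][v:v+75,u:u+75,::-1].astype(float)*2,0,255).astype('uint8'),None,fx=5,fy=5,interpolation=cv2.INTER_CUBIC)
cv2.imwrite('pics/z8.png',np.hstack([f(p,150,75),f(t,335,185)]))
```

```text
16.5 [-0.22980426 -0.02619332  0.72701176]
shift [131.3   1.1  -1.4] turn deg -0.1 jaw yaw -18.1 alt turn 179.9 q6 -0.34 tcp [ 0.506  -0.2991  0.1988] xaxis [-0.     0.001 -1.   ]
```

View pics/z8.png

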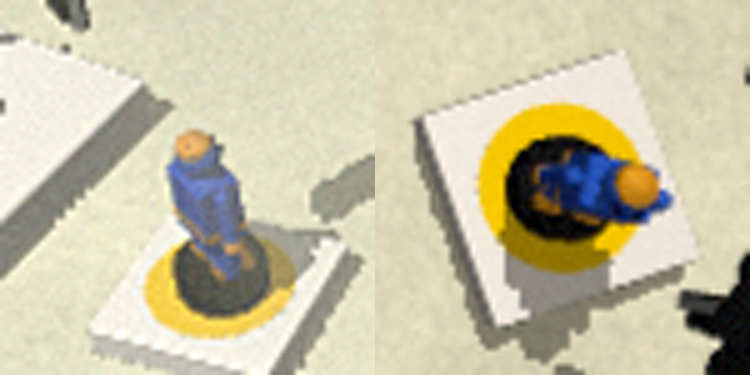

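The picture does not show the gripper over the figure. I check the projections.

Run:
```python
from h import *
for n in('top','scene'):
    p=manip.get_image(n); cv2.imwrite(f'pics/full_{n}.png',p['image'][:,:,::-1]); print(n,np.round(w2px(p,manip.get_state()['position']),1),np.round(w2px(p,[.5075,-.298,.02]),1))
print(manip.get_state()['qpos'],manip.get_state()['clock'],manip.get_state()['position'])
```

```text
top [403.5 222.2] [371.6 221.8]
scene [184.   77.5] [194.4 131.3]
[-6.48866318e-01  3.13893189e-01  1.53104628e+00  6.44643495e-04
  1.29723173e+00 -3.35856723e-01] 16.7 [ 0.50678275 -0.29696702  0.19908655]
```

View pics/full_top.png

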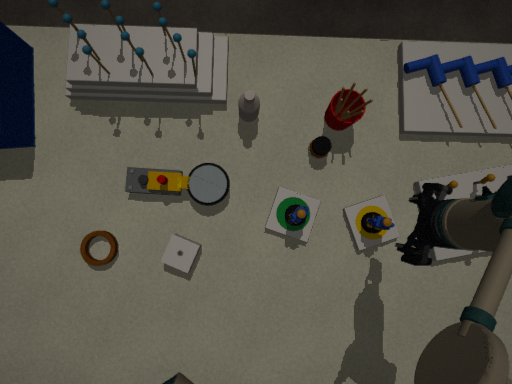

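View pics/full_scene.png

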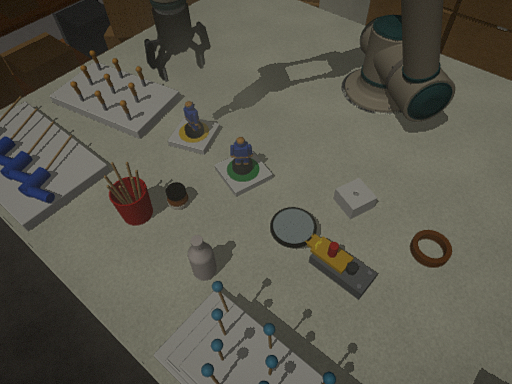

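The projections agree: the TCP projects to scene (184,77), between the fingertips, so the gripper is over the figure and the view was only parallax. I descend.

{"name": "step_arm", "arguments": {"targets": [[[8,0.5,0.3],0],[[22,1,0.5],0],[[40,1,0.5],0],[[60,1,0.5],0],[[80,1,0.5],0],[[98,1,0.5],0],[[113,1,0.5],0],[[124,1,0.5],0],[[130,1,0.5],0],[[131.5,1,0.5],0],[[131.5,1,0.5],0]]}}

```text
clock: 17.8
position: [0.5077, -0.299, 0.0678]
ee_rot: [0.416, 0.572, 0.415, -0.572]
contact_force: [0.3, 0.2, -0.5]
width: 0.0855
```

Run:
```python
from h import *
print(manip.get_state()['clock'],manip.get_state()['contact_force'])
go([.5075,-.298,.0675],np.radians(162))
p=snap('scene','s8'); t=snap('top','t8')
f=lambda i,u,v:cv2.resize(np.clip(i['image'][v:v+75,u:u+75,::-1].astype(float)*2,0,255).astype('uint8'),None,fx=5,fy=5,interpolation=cv2.INTER_CUBIC)
cv2.imwrite('pics/z9.png',np.hstack([f(p,150,75),f(t,335,185)]))
```

```text
17.8 [ 0.31346705  0.17414141 -0.53428011]
shift [ 0.3 -0.5 -0.9] turn deg -0.0 jaw yaw -18.0 alt turn 180.0 q6 -0.34 tcp [ 0.5077 -0.299   0.0678] xaxis [ 0. -0. -1.]
```

View pics/z9.png

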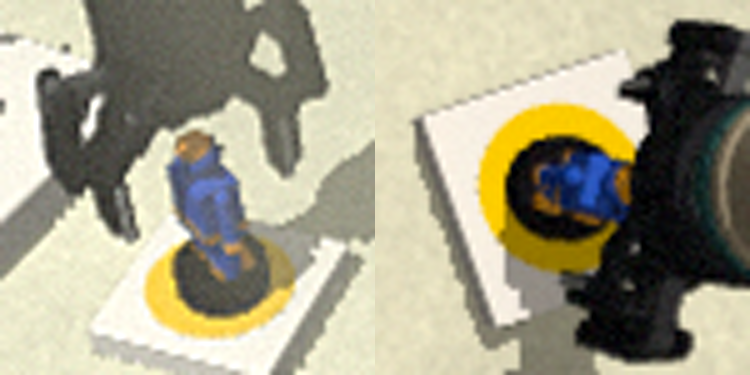

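The figure stands midway between the fingers. I close.

{"name": "step_arm", "arguments": {"targets": [[[0,0,0],0],[[0,0,0],0],[[0,0,0],0],[[0,0,0],0],[[0,0,0],0],[[0,0,0],0],[[0,0,0],0],[[0,0,0],0],[[0,0,0],0],[[0,0,0],0]], "grip": 1, "grip_force": 40}}

```text
clock: 18.9
position: [0.5076, -0.2992, 0.0678]
ee_rot: [0.416, 0.572, 0.415, -0.572]
contact_force: [0.5, -0.6, 3.6]
width: 0.0255
```

Run:
```python
from h import *
print({k:np.round(v,4).tolist() if hasattr(v,'tolist') else v for k,v in manip.get_state().items()})
p=snap('scene','s9'); t=snap('top','t9')
f=lambda i,u,v:cv2.resize(np.clip(i['image'][v:v+75,u:u+75,::-1].astype(float)*2,0,255).astype('uint8'),None,fx=5,fy=5,interpolation=cv2.INTER_CUBIC)
cv2.imwrite('pics/z10.png',np.hstack([f(p,150,75),f(t,335,185)]))
```

```text
{'clock': 18.9, 'qpos': [-0.6506, 0.4292, 1.7083, 0.0, 1.0036, -0.3362], 'qd': [-0.0015, 0.0008, 0.0009, 0.0024, -0.0004, 0.001], 'effort': [0.1333, -43.8146, -18.8712, 0.0887, -0.0985, 0.0051], 'position': [0.5076, -0.2992, 0.0678], 'ee_rot': [0.4157, 0.5722, 0.4154, -0.5721], 'contact_force': [0.4943, -0.6478, 3.5655], 'moment': [-0.0749, 0.0776, -0.0149], 'width': 0.025520860112778206}
```

View pics/z10.png

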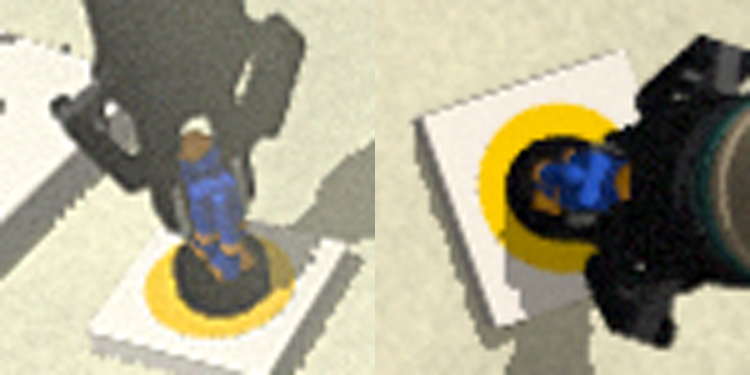

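The torso is gripped at 25.5 mm. I lift 100 mm and hold.

{"name": "step_arm", "arguments": {"targets": [[[-2,0,0],0],[[-7,0,0],0],[[-16,0,0],0],[[-28,0,0],0],[[-42,0,0],0],[[-57,0,0],0],[[-71,0,0],0],[[-83,0,0],0],[[-93,0,0],0],[[-99,0,0],0],[[-100,0,0],0],[[-100,0,0],0],[[-100,0,0],0],[[-100,0,0],0]]}}

```text
clock: 20.4
position: [0.5071, -0.2987, 0.1669]
ee_rot: [-0.415, -0.572, -0.416, 0.572]
contact_force: [-0.4, 0.1, -0.5]
width: 0.026
```

{"name": "step_arm", "arguments": {"targets": [[[0,0,0],0],[[0,0,0],0],[[0,0,0],0]]}}

```text
clock: 20.7
position: [0.5074, -0.299, 0.1674]
ee_rot: [-0.415, -0.572, -0.416, 0.572]
contact_force: [-0.2, 0.5, -1.5]
width: 0.0261
```

{"name": "step_arm", "arguments": {"targets": [[[0,0,0],0],[[0,0,0],0],[[0,0,0],0]]}}

```text
clock: 21.0
position: [0.5074, -0.299, 0.1676]
ee_rot: [0.416, 0.572, 0.416, -0.572]
contact_force: [-0.1, -0.7, -0.5]
width: 0.0262
```

{"name": "step_arm", "arguments": {"targets": [[[0,0,0],0],[[0,0,0],0],[[0,0,0],0]]}}

```text
clock: 21.3
position: [0.5075, -0.299, 0.1676]
ee_rot: [0.416, 0.572, 0.416, -0.572]
contact_force: [0.3, -0.0, -1.1]
width: 0.0258
```

Run:
```python
from h import *
print({k:np.round(v,4).tolist() if hasattr(v,'tolist') else v for k,v in manip.get_state().items()})
for i in range(4):
    p=manip.get_image('scene'); print(np.round(manip.get_state()['contact_force'],2))
p=snap('scene','s10'); t=snap('top','t10')
f=lambda i,u,v:cv2.resize(np.clip(i['image'][v:v+75,u:u+75,::-1].astype(float)*2,0,255).astype('uint8'),None,fx=5,fy=5,interpolation=cv2.INTER_CUBIC)
cv2.imwrite('pics/z11.png',np.hstack([f(p,150,55),f(t,355,185)]))
```

```text
{'clock': 21.3, 'qpos': [-0.6506, 0.3379, 1.5766, 0.0001, 1.227, -0.3362], 'qd': [-0.001, -0.0007, 0.0011, -0.0002, -0.0009, 0.002], 'effort': [0.0005, -44.6668, -23.6499, 0.0035, 0.0021, 0.0], 'position': [0.5075, -0.299, 0.1676], 'ee_rot': [0.4155, 0.5722, 0.4155, -0.5721], 'contact_force': [0.2983, -0.028, -1.0602], 'moment': [-0.0203, 0.0036, 0.0437], 'width': 0.025783883389625274}
[-0.18 -0.45 -1.16]
[ 0.38 -0.13 -1.19]
[-0.5   0.33 -1.44]
[ 0.42 -1.67 -1.34]
```

View pics/z11.png

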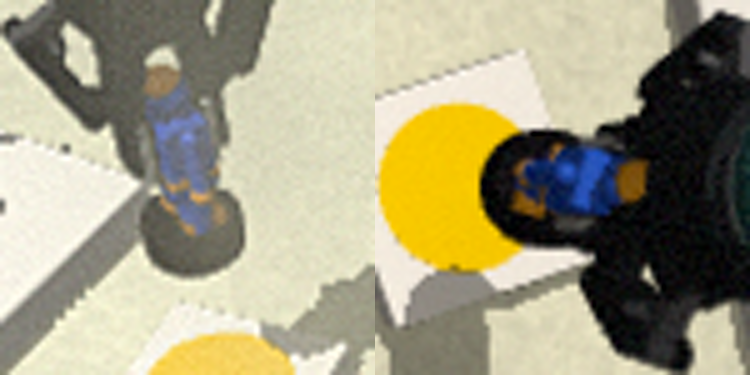

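The readings average about -1.2 N, so roughly 120 g: this is likely the light one. I set it back down exactly.

{"name": "step_arm", "arguments": {"targets": [[[3,0,0],0],[[10,0,0],0],[[22,0,0],0],[[38,0,0],0],[[55,0,0],0],[[70,0,0],0],[[82,0,0],0],[[90,0,0],0],[[95,0,0],0],[[98,0,0],0],[[99.5,0,0],0],[[100,0,0],0],[[100,0,0],0],[[100,0,0],0]]}}

```text
clock: 23.0
position: [0.5077, -0.2991, 0.068]
ee_rot: [0.416, 0.572, 0.415, -0.572]
contact_force: [-0.2, -0.1, -1.4]
width: 0.0258
```

{"name": "step_arm", "arguments": {"targets": [[[0,0,0],0],[[0,0,0],0],[[0,0,0],0],[[0,0,0],0],[[0,0,0],0],[[0,0,0],0],[[0,0,0],0],[[0,0,0],0],[[0,0,0],0]], "grip": 0}}

```text
clock: 23.9
position: [0.5074, -0.299, 0.0675]
ee_rot: [0.415, 0.572, 0.416, -0.572]
contact_force: [0.2, 0.7, -0.4]
width: 0.0854
```

{"name": "step_arm", "arguments": {"targets": [[[-5,0,0],0],[[-15,0,0],0],[[-32,0,0],0],[[-55,0,0],0],[[-80,0,0],0],[[-103,0,0],0],[[-120,0,0],0],[[-130,0,0],0],[[-132,0,0],0]]}}

```text
clock: 24.8
position: [0.508, -0.2994, 0.2014]
ee_rot: [0.417, 0.572, 0.414, -0.572]
contact_force: [0.3, 0.0, -0.6]
width: 0.0851
```

Run:
```python
from h import *
print(manip.get_state()['clock'],manip.get_state()['contact_force'])
go([.5218,-.1075,.20],np.radians(41.5))
p=snap('scene','s11'); t=snap('top','t11')
f=lambda i,u,v:cv2.resize(np.clip(i['image'][v:v+75,u:u+75,::-1].astype(float)*2,0,255).astype('uint8'),None,fx=5,fy=5,interpolation=cv2.INTER_CUBIC)
cv2.imwrite('pics/z12.png',np.hstack([f(p,150,75),f(t,335,185)]))
```

```text
24.8 [ 0.30505321  0.01263989 -0.5801133 ]
shift [   1.1  -46.3 -186.8] turn deg -59.5 jaw yaw -18.0 alt turn 120.5 q6 -0.34 tcp [ 0.508  -0.2994  0.2014] xaxis [ 0.003 -0.002 -1.   ]
```

View pics/z12.png

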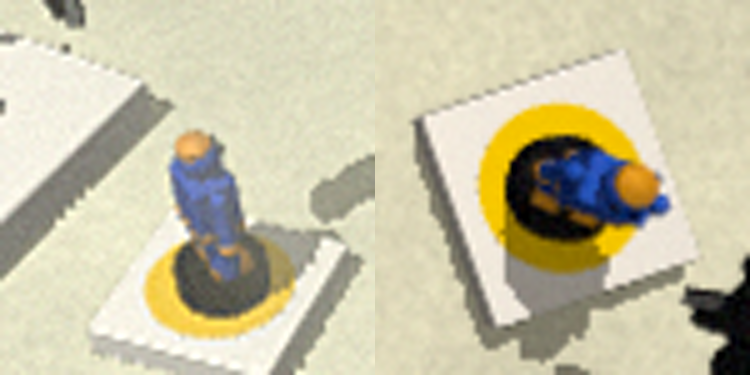

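The yellow-pad figure stands in its place again: base at the same pixels, (222,275) left and (562,187) right. Now the green one.

{"name": "step_arm", "arguments": {"targets": [[[0,-1,-4],-1.5],[[0,-4,-15],-5],[[1,-8,-32],-10.5],[[1,-13,-54],-17.5],[[1,-19,-77],-25],[[1,-25,-101],-32.5],[[1,-31,-124],-40],[[1,-37,-146],-47],[[1,-41,-165],-53],[[1,-44,-179],-57.5],[[1,-46.3,-186.8],-59.5],[[1,-46.3,-186.8],-59.5],[[1,-46.3,-186.8],-59.5]]}}

```text
clock: 26.2
position: [0.521, -0.1073, 0.1982]
ee_rot: [0.644, 0.291, 0.645, -0.291]
contact_force: [-0.9, -0.8, -0.3]
width: 0.0852
```

Run:
```python
from h import *
print(manip.get_state()['clock'],manip.get_state()['contact_force'])
go([.5218,-.1075,.0675],np.radians(41.5))
```

```text
26.2 [-0.94877946 -0.84081382 -0.25989117]
shift [130.7   0.5   0.7] turn deg -0.0 jaw yaw 41.5 alt turn 180.0 q6 -1.06 tcp [ 0.521  -0.1073  0.1982] xaxis [-0.001 -0.    -1.   ]
```

{"name": "step_arm", "arguments": {"targets": [[[8,0,0],0],[[22,0,0],0],[[40,0,0],0],[[60,0,0],0],[[80,0,0],0],[[98,0,0],0],[[113,0,0],0],[[124,0,0],0],[[130,0,0],0],[[131,0,0],0],[[131,0,0],0]]}}

```text
clock: 27.3
position: [0.5215, -0.1073, 0.0678]
ee_rot: [0.645, 0.291, 0.644, -0.291]
contact_force: [0.2, -0.3, -0.1]
width: 0.0854
```

Run:
```python
from h import *
print(manip.get_state()['clock'],manip.get_state()['contact_force'])
go([.5218,-.1075,.0675],np.radians(41.5))
p=snap('scene','s13'); t=snap('top','t13')
f=lambda i,u,v:cv2.resize(np.clip(i['image'][v:v+75,u:u+75,::-1].astype(float)*2,0,255).astype('uint8'),None,fx=5,fy=5,interpolation=cv2.INTER_CUBIC)
cv2.imwrite('pics/z13.png',np.hstack([f(p,205,115),f(t,260,175)]))
```

```text
27.3 [ 0.23873274 -0.34541414 -0.07321057]
shift [0.3 0.1 0.3] turn deg -0.0 jaw yaw 41.5 alt turn 180.0 q6 -1.06 tcp [ 0.5215 -0.1073  0.0678] xaxis [ 0.001 -0.    -1.   ]
```

View pics/z13.png

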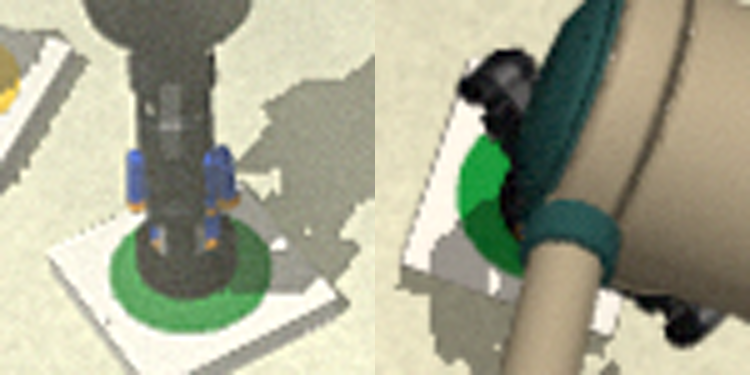

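The finger is centred in front of the torso (185,180), with the arms showing equally on both sides. I close and lift.

{"name": "step_arm", "arguments": {"targets": [[[0,0,0],0],[[0,0,0],0],[[0,0,0],0],[[0,0,0],0],[[0,0,0],0],[[0,0,0],0],[[0,0,0],0],[[0,0,0],0],[[0,0,0],0],[[0,0,0],0]], "grip": 1, "grip_force": 50}}

```text
clock: 28.4
position: [0.5214, -0.107, 0.0678]
ee_rot: [0.645, 0.291, 0.645, -0.29]
contact_force: [-0.1, 0.6, 3.2]
width: 0.0252
```

{"name": "step_arm", "arguments": {"targets": [[[-2,0,0],0],[[-7,0,0],0],[[-16,0,0],0],[[-28,0,0],0],[[-42,0,0],0],[[-57,0,0],0],[[-71,0,0],0],[[-83,0,0],0],[[-93,0,0],0],[[-99,0,0],0],[[-105,0,0],0],[[-105,0,0],0],[[-105,0,0],0],[[-105,0,0],0]]}}

```text
clock: 29.8
position: [0.5208, -0.1069, 0.172]
ee_rot: [0.644, 0.29, 0.645, -0.291]
contact_force: [-0.4, 0.3, -3.3]
width: 0.0253
```

{"name": "step_arm", "arguments": {"targets": [[[0,0,0],0],[[0,0,0],0],[[0,0,0],0],[[0,0,0],0]]}}

```text
clock: 30.2
position: [0.5212, -0.107, 0.1725]
ee_rot: [0.645, 0.291, 0.645, -0.29]
contact_force: [0.5, 0.0, -2.8]
width: 0.0254
```

{"name": "step_arm", "arguments": {"targets": [[[0,0,0],0],[[0,0,0],0],[[0,0,0],0],[[0,0,0],0],[[0,0,0],0]]}}

```text
clock: 30.7
position: [0.5212, -0.107, 0.1726]
ee_rot: [0.645, 0.291, 0.645, -0.29]
contact_force: [-0.6, -0.3, -2.6]
width: 0.0252
```

Run:
```python
from h import *
for i in range(4):
    p=manip.get_image('scene'); print(np.round(manip.get_state()['contact_force'],2))
s=manip.get_state(); print(s['clock'],s['moment'],s['width'])
go([.5918,.1071,.174])
p=snap('scene','s14')
f=lambda i,u,v:cv2.resize(np.clip(i['image'][v:v+110,u:u+110,::-1].astype(float)*2,0,255).astype('uint8'),None,fx=5,fy=5,interpolation=cv2.INTER_CUBIC)
cv2.imwrite('pics/z14.png',f(p,185,85))
```

```text
[-0.3  -0.97 -2.76]
[ 0.15  0.25 -3.21]
[ 0.17  0.11 -3.45]
[-0.89 -0.41 -2.49]
30.9 [-0.00842686  0.07706343  0.01140513] 0.025542792537706686
shift [  -1.4  194.7 -113.7] turn deg 0.0 jaw yaw 41.5 alt turn 0.0 q6 -1.06 tcp [ 0.5212 -0.107   0.1726] xaxis [ 0.  0. -1.]
```

View pics/z14.png

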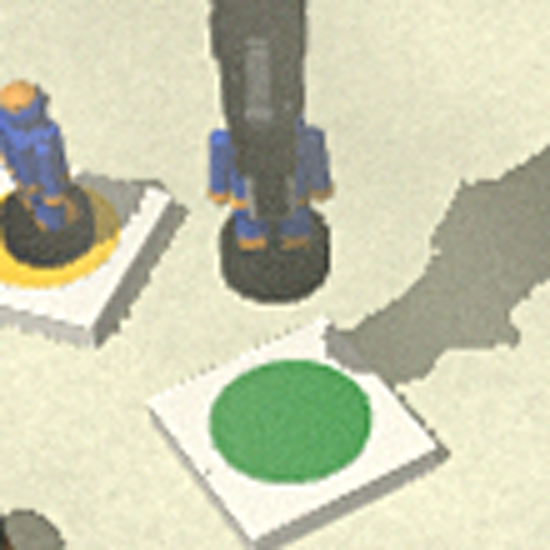

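The force averages -2.9 N, so about 300 g: this is the heavier one, held upright. I carry it over the mirror.

{"name": "step_arm", "arguments": {"targets": [[[0,2,-1],0],[[0,8,-4],0],[[-0.5,17,-10],0],[[-0.5,29,-17],0],[[-1,44,-26],0],[[-1,60,-35],0],[[-1,77,-45],0],[[-1,94,-55],0],[[-1,111,-65],0],[[-1,128,-75],0],[[-1.5,144,-84],0],[[-1.5,158,-92],0],[[-1.5,171,-100],0],[[-1.5,181,-106],0],[[-1.5,189,-110.5],0],[[-1.5,193,-113],0],[[-1.5,194.7,-113.7],0],[[-1.5,194.7,-113.7],0],[[-1.5,194.7,-113.7],0],[[-1.5,194.7,-113.7],0]]}}

```text
clock: 32.95
position: [0.5916, 0.1066, 0.1742]
ee_rot: [0.645, 0.291, 0.645, -0.291]
contact_force: [0.5, 0.9, -2.8]
width: 0.0251
```

{"name": "step_arm", "arguments": {"targets": [[[0,0,0],0],[[0,0,0],0],[[0,0,0],0],[[0,0,0],0],[[0,0,0],0],[[0,0,0],0],[[0,0,0],0],[[0,0,0],0]]}}

```text
clock: 33.75
position: [0.5917, 0.1072, 0.1741]
ee_rot: [0.645, 0.291, 0.645, -0.29]
contact_force: [1.3, -0.1, -3.7]
width: 0.0256
```

Run:
```python
from h import *
s=manip.get_state(); print(s['clock'],s['contact_force'],s['width'],s['qd'])
go([.5917,.1075,.174])
p=snap('scene','s15');t=snap('top','t15')
x,y,z=s['position']; print('underside px scene',w2px(p,[x,y,z-.0475]),'mirror',w2px(p,[.5917,.1075,.0415]))
```

```text
33.75 [ 1.33695917 -0.09244261 -3.67431134] 0.025598823935498505 [ 0.00160167  0.00227542 -0.00030241 -0.00029974  0.00123632 -0.000529  ]
shift [ 0.1  0.2 -0.3] turn deg 0.0 jaw yaw 41.5 alt turn 0.0 q6 -0.66 tcp [0.5917 0.1072 0.1741] xaxis [ 0.  0. -1.]
underside px scene (np.float64(295.681195937486), np.float64(202.60358304477757)) mirror (np.float64(293.5644796663091), np.float64(224.92568747596943))
```

View pics/s15.png

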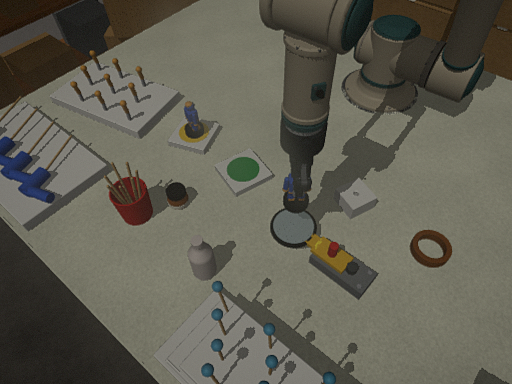

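View pics/t15.png

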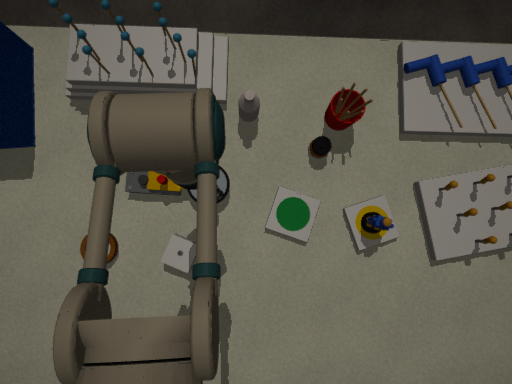

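The figure's base is at scene (295,201), as predicted for 8.5 cm above the mirror. The knob is seated at (334,248), the light figure stands on yellow, and the bystanders have not moved. I hand the job in.

```bash
python3 -c "
from h import *
print(manip.sign_off(), manip.get_state()['clock'])"
```

```text
the job is handed in; nothing more can be done
the job is handed in; nothing more can be done
```

The job is done and handed in at about 34 s of the 72 s limit; `sign_off` reported no verdict.

- **Pin:** It is fully home and released. The knob top showed at (333.9,245.4) px against (334.1,245.1) predicted. On the way in the hole wall pushed back with up to about 6 N sideways, so I eased off; the swing arm did not visibly turn.
- **Weighing:** I lifted each figure about 10 cm and held it for over a second. The one on yellow read about -1.2 N (roughly 120 g) and the one on green about -2.9 N (roughly 300 g), each with about ±0.5 N of noise.
- **Lighter figure:** The yellow-pad figure is back standing at the same pixels. It may have turned a few degrees when the jaws squared up on it.
- **Heavier figure:** The green-pad figure is held upright and still, with its base about 8.5 cm above the mirror. The tool is at (0.592, 0.107) m and the mirror centre measured (0.592, 0.107) m, to about 2 mm.
- **Last pictures:** Nothing had fallen and the other things looked unmoved.
- **Disagreements:** The two cameras differed by up to about 4 mm in x at the lock hole. I started from the scene camera's value, and the pin finally seated about 1.5 mm from it. The pin also read 18.6 mm between the jaws, against a 20 mm knob.

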